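# Load a slide carrier under a sprung stage clip

## Robot

A 7-joint arm with a two-finger parallel gripper is mounted at the origin on a cart in front of the work surface, level with it; the furniture and walls round the work are solid. World frame = base frame: x ahead of the robot, y to its left, z up, the work surface at z = 0. Lengths are in m, angles in rad, forces in N, time in s.
With the tool pointing down it reaches from about 0.425 to 0.925 m from the base axis. Payload 6.8 kg.
Tool frame: the origin (TCP) lies between the finger pads; the fingertips stand 11 mm ahead of it and the grasp point (between the pads) lies 8 mm behind it; z points along the fingers, y is the line along which they close (so a half turn about z gives the same grasp; the last joint's range is limited). The gripper opens to 85 mm and grips with 20 to 120 N. Pads are 22 mm wide; open, the fingers measure 114 mm over their backs; the gripper's body (76 mm by 85 mm) begins 54 mm behind the grasp point. The pads swing forward as they close: fully open they stand 13 mm farther back than shut.
Start: joints at [1.234, 0.477, 0.022, 1.555, -0.011, 1.109, -0.083], TCP at [0.153, -0.657, 0.242] pointing down, gripper open.
Joint ranges: [-2.96, 2.96], [-0.34, 2.1], [-1.41, 1.46], [0.24, 2.44], [-1.37, 4.51], [0.17, 1.92], [-2.96, 2.96]. Speed limits (rad/s): [2.39, 2.39, 3.14, 3.14, 3.14, 3.14, 3.14].

## Interface

Orientations are given as a rotation vector (axis times angle).
In Python, from bench import r gives the robot as it stands.
- The arm moves only by the tool send_rows, never from a script. Its argument "deltas" is a list of rows, each an object of numbers: "dx", "dy", "dz": the shift along the world's x, y, z in mm; "rx", "ry", "rz": the turn, a rotation vector about the world's x, y, z in degrees. A call has 1 to 5 rows; each row is the pose to reach, as a shift and turn from the pose commanded when the call began; what a row does not reach only later rows make up. A row lasts 1/12 s, in which the tool goes at most 41.7 mm and 7.16 degrees, less where a joint would pass 70% of its speed; a pose out of reach is approached as far as the arm can. A call with a gripper value outside its range is refused whole. "jaw" is the finger opening in mm, from 0 to 85.4, set as the call begins (left out, the last holds). The fingers move at their own pace and stop on an object; "newtons" is the grip in N (left out, the last holds). Time passes only in rows, so rows that repeat a pose let the fingers close. It gives the time, the measured TCP pose, the force, the opening and the grip force at its end, in the units of the state.
- r.get_obs(): the state, without advancing time (a new reading comes with each control period).
- r.grab_frame(name): name is "side" or "top" or "wrist"; returns a dict with "frame" (400x640x3 uint8, blue, green, red), "z_map" (400x640 float32, m along the optical axis (not along the pixel's ray), 0 where there is no reading), "vertical_fov" (degrees; the focal length in pixels is half the picture's height over the tangent of half this angle, whatever the lens; pixels are square), "cx", "cy" (the principal point, pixels), "distortion" ([k1, k2, p1, p2, k3] as OpenCV has them; the pictures are not rectified), "xyz" and "orientation" of the camera in the world. Camera axes: x right, y down, z forward; pixel columns grow to the right and rows downward; lengths in m; the calibration is good to about 2 mm. A picture is of the moment at which its call begins.
- r.hand_in(): hands the job in; it is judged then, once.
The state is a dict: "clock": time; "joints": joint angles; "qvel": joint speeds; "tau": joint torques, N m; "tcp_pos": TCP position; "orientation": TCP orientation; "contact_force": force on the tool from outside, world axes, zero at the start; "moment": the same for the moment, N m; "grip_width": finger opening in m; "gripper_force": force on a finger pad.
Only numpy, scipy, OpenCV 4.12 (cv2) and the standard library are available. Lean on these libraries where they do the work, as an engineer would, in place of code of your own. Each camera call takes 0.05 s, during which the arm holds its last target. There are 200 camera calls.

## Task

Load the flat slide carrier into the stage: press the clip's thumb bar down with one fingertip and keep it down so that the clip's foot stays raised, and meanwhile push the carrier with the other fingertip along its channel, under the foot, until it is fully home against the end stop. Then let the bar come up so that the clip's foot rests on the carrier, and move clear. Only press and push: do not lift or tip the carrier, and leave the flask, the plastic beaker and the blue-capped vial beside the stage where they stand.

Things in the scene. Friction and masses are not known exactly. Their poses are not given: they have to be found in the camera images.
- stage: fixed aluminium stage plate 158 x 128 mm (x -108 to 50, y -66 to 62), 12 mm thick. Origin on its underside (table level); x runs along the channel toward the end stop, away from the robot (yaw varies), y left, z up; 'stage (x,y,z)' below is in this frame, mm. Channel floor at z = 12; guide rails 6 mm high, inner faces at y = 5 and 51. End stop: cross bar 9 mm high, face at x = 36
- home (a point): point on the channel floor at stage (6, 28, 12): where the carrier's origin lies when it is home against the end stop; axes as the stage's
- carrier: loose grey slide carrier, 0.1 kg: plate 60 (x) x 44 (y) x 8 mm with a glass slide in its top; at its rear end (x -30 to -23, 38 wide) an upright push tab reaching 24 mm above its underside. Origin at the centre of its underside. Starts flat in the channel, front edge 8 to 18 mm short of the foot, 40 to 50 mm from home, axes as the stage's
- tab_back (a point): on the carrier: middle of the push tab's rear face, 14 mm above the channel floor; push here toward stage +x
- clip_angle (a joint): angle of the clip, a sprung rocker hinged along stage x, rad: 0 at rest (foot down, blocks the carrier), grows as the thumb bar is pressed, ends at 0.42. Above 0.22 the foot clears the carrier; at 0.33 the bar is level; about 0.17 with the foot resting on the carrier. The spring takes 3 N at the bar's middle line to start, 5 N at 0.33; it closes when let go
- hinge (a point): on the hinge line at stage (0, -4, 26), axes as the stage's. Shaft and posts stand between the thumb bar and the channel, x -68 to 30, up to 32 mm above the table
- clip: the steel clip: shaft, thumb bar on the -y side, arm and foot on the +y side. Origin on the hinge line; turns with the clip. The arm crosses over the channel at stage x 6 to 16, its top 38 mm above the table at rest, 50 mm when pressed; the round foot hangs from it at x 4 to 18, y = 28, its underside 2.5 mm above the channel floor at rest
- bar_mid (a point): on the clip: centre of the thumb bar's top face. The bar is a ribbed flat plate, stage x -100 to -12, 20 to 48 mm out from the hinge line, 4 mm thick. At rest it slopes up outward 0.33 rad, this point 39 mm above the table; pressed level it is at 28 mm (16 above the channel floor, lower than the tab's top) and stage y = -38. A fingertip can press it anywhere and slide along it
- flask: conical glass flask, 64 mm across, 105 mm high, loose; origin under its centre. Not to be moved
- beaker: clear plastic beaker with cut leaf in it, 66 x 71 mm, 85 mm high, loose; origin under its centre. Not to be moved
- vial: vial with a blue screw cap, 27 mm across, 54 mm high, loose; origin under its centre. Not to be moved
Mind the look-alikes: they are no part of the job. What is shaped like the carrier but pink or yellow is not meant.

How it is judged:
On the way, in this order (a step that is already met when the one before it is completed fails the run):
1. the thumb bar is pressed down by a finger (clip angle above 0.22 rad) while the carrier is still in front of the foot (value of joint clip_angle above 0.22 rad and contact force between the fingers and clip above 0.4 N and x of carrier in the frame of home below -0.028 m), for 0.2 s.
2. the carrier is home against the stop (within 2.5 mm) while a finger still holds the bar down (clip angle above 0.2 rad) (value of joint clip_angle above 0.2 rad and contact force between the fingers and clip above 0.4 N and x of carrier in the frame of home between -0.0025 and 0.003 m and z of carrier in the frame of home below 0.003 m and angle between the x axis of carrier and the x axis of stage, either way round below 0.06 rad), for 0.2 s.
At the end, for the whole second after the job is handed in: The carrier lies flat in the channel within 2.5 mm of the end stop and square to it, at rest, and the released clip's foot presses on its top (clip angle 0.11 to 0.22 rad, at least 1 N) (x of carrier in the frame of home between -0.0025 and 0.003 m and z of carrier in the frame of home below 0.003 m and angle between the x axis of carrier and the x axis of stage, either way round below 0.06 rad and value of joint clip_angle between 0.11 and 0.22 rad and contact force between clip and carrier above 1 N and linear speed of carrier below 0.02 m/s); the robot touches nothing.
It fails at once if the carrier is lifted more than 6 mm off the channel floor (z of carrier in the frame of home above 0.006 m).
It fails at once if the carrier is tipped by more than 0.15 rad (angle between carrier's own z axis and vertical above 0.15 rad).
It fails at once if the flask is moved by more than 15 mm (distance of flask from where it was at the start of the episode above 0.015 m).
It fails at once if the beaker is moved by more than 15 mm (distance of beaker from where it was at the start of the episode above 0.015 m).
It fails at once if the vial is moved by more than 15 mm (distance of vial from where it was at the start of the episode above 0.015 m).
It also fails if it takes over 45 s, if anything falls off the work surface, if the arm or the gripper's body presses on something with over 40 N, if the wrist force passes 120 N, or if a joint passes its speed limit or range.

## Working session

There is one attempt and no reset: what is moved stays moved. The work goes in short steps, Python scripts to look and compute and a tool call to move; the robot and the scene stay as the last step left them, time stands still between calls to the robot, and variables do not carry over. Pictures are saved under pics/ and viewed, at most 10 in all, crops included, and the job is handed in when it is done.

Besides the shell and the picture viewer there is one more tool, called as name([rows], argument=value, ...), one row to a line, values as JSON. send_rows: Moves the arm, as the interface text tells. Its arguments: {"type":"object","properties":{"deltas":{"type":"array","items":{"type":"object","properties":{"dx":{"type":"number"},"dy":{"type":"number"},"dz":{"type":"number"},"rx":{"type":"number"},"ry":{"type":"number"},"rz":{"type":"number"}}}},"jaw":{"type":"number"},"newtons":{"type":"number"}},"required":["deltas"]}

```bash
mkdir -p pics; cat > h.py <<'E'
import numpy as np, cv2
from bench import r
from scipy.spatial.transform import Rotation as R
def grab(n):
    f=r.grab_frame(n); return f
def cam(f):
    h=f["frame"].shape[0]; fl=h/2/np.tan(np.radians(f["vertical_fov"])/2)
    K=np.array([[fl,0,f["cx"]],[0,fl,f["cy"]],[0,0,1]])
    o=np.array(f["orientation"]); M=R.from_rotvec(o).as_matrix() if o.shape==(3,) else o
    return K,np.array(f["distortion"]),M,np.array(f["xyz"])
def rays(f,px):
    K,d,M,t=cam(f)
    u=cv2.undistortPoints(np.array(px,float).reshape(-1,1,2),K,d).reshape(-1,2)
    return np.c_[u,np.ones(len(u))],M,t
def plane(f,px,z):
    u,M,t=rays(f,px); w=u@M.T; return t+w*((z-t[2])/w[:,2])[:,None]
def depth(f,px):
    u,M,t=rays(f,px); z=np.array([f["z_map"][int(b),int(a)] for a,b in px]); return (u*z[:,None])@M.T+t
def cloud(f):
    h,w=f["z_map"].shape; g=np.stack(np.meshgrid(np.arange(w),np.arange(h)),-1).reshape(-1,2)
    u,M,t=rays(f,g); return ((u*f["z_map"].reshape(-1,1))@M.T+t).reshape(h,w,3)
def proj(f,P):
    K,d,M,t=cam(f); q=(np.array(P)-t)@M
    return cv2.projectPoints(q,np.zeros(3),np.zeros(3),K,d)[0].reshape(-1,2)
E
python3 - <<'E'
from h import *
for n in("side","top"):
    f=grab(n); cv2.imwrite(f"pics/{n}0.png",f["frame"]); print(n,f["xyz"],f["orientation"],f["vertical_fov"],f["distortion"])
o=r.get_obs(); print(o)
E
```

```text
side [ 0.51131544 -0.85556254  0.56045391] [-2.17072937  0.09611216 -0.07836362] 50.66741952129381 [0.03392042 0.         0.         0.         0.        ]
top [ 0.39119362 -0.11858317  1.10643192] [-2.12127212  2.13505094 -0.1985935 ] 44.87325737495169 [-0.10232292  0.          0.          0.          0.        ]
{'clock': 0.1, 'joints': array([ 1.23392504,  0.47770103,  0.0223668 ,  1.55630882, -0.01151339,
        1.10933045, -0.08309804]), 'qvel': array([ 0.00067716, -0.00240932,  0.0004148 , -0.00277563, -0.0001071 ,
        0.00038712,  0.00013048]), 'tau': array([ 3.27369176e-03, -5.97758102e+01,  1.61342606e+00, -2.81954670e+01,
        1.28585685e-02,  5.05365766e-03, -1.85946158e-05]), 'tcp_pos': array([ 0.15294418, -0.65692828,  0.24145288]), 'orientation': array([-3.11948261e+00, -3.58380572e-01,  4.70220745e-04]), 'contact_force': array([-0.53808745, -0.75796408,  0.33722668]), 'moment': array([0.005399  , 0.02077162, 0.02942609]), 'gripper_force': 0.0, 'grip_width': 0.08551861922418885}
```

View pics/top0.png

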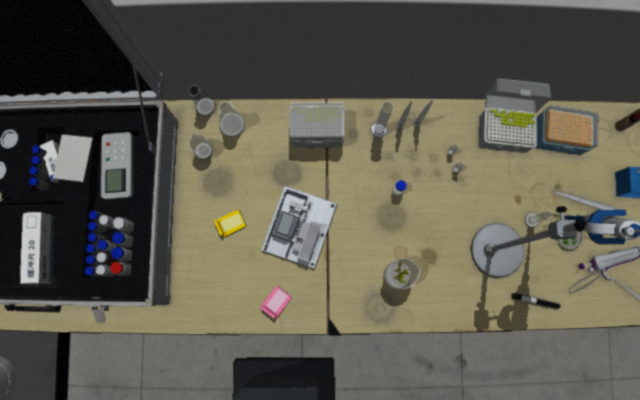

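View pics/side0.png

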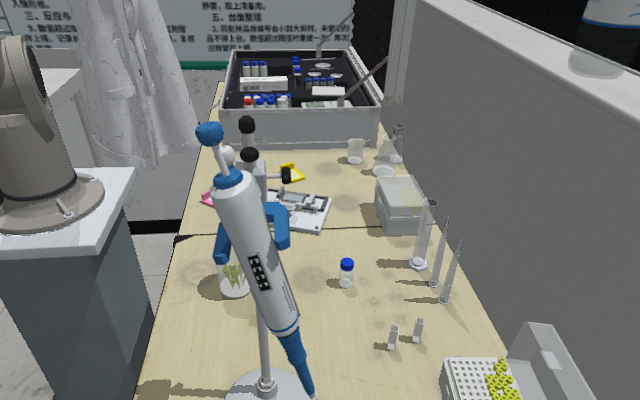

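Top view: the white stage is at about (300,228) with the grey carrier at (287,225). The look-alikes are yellow (230,223) and pink (276,302). The vial is at (400,187), the beaker at (400,272), and glassware at (232,122). I'll enlarge the stage to confirm.

```bash
python3 - <<'E'
from h import *
f=grab("top"); im=f["frame"]
c=im[180:275,255:345]; cv2.imwrite("pics/crop.png",cv2.resize(c,None,fx=6,fy=6,interpolation=cv2.INTER_CUBIC))
C=cloud(f); np.save("C.npy",C)
# stage mask: points z 5..60mm around
sub=C[175:280,250:350]
m=((sub[...,2]>0.006)&(sub[...,2]<0.07)).astype(np.uint8)
n,l,st,ce=cv2.connectedComponentsWithStats(m); i=1+np.argmax(st[1:,4]); print(st[i])
P=sub[l==i]; rect=cv2.minAreaRect((P[:,:2]*1000).astype(np.float32)); print(rect, cv2.boxPoints(rect))
print("table z",np.median(C[300:315,300:315,2]), np.median(C[210:230,180:200,2]))
for p in [(400,187),(400,272),(232,122),(230,223),(276,302)]: print(p,depth(f,[p])[0].round(3))
E
```

```text
[  12   11   75   83 3841]
((548.2271118164062, -76.9458999633789), (131.13589477539062, 162.0239715576172), 70.58885192871094) [[ 450.02884  -111.86293 ]
 [ 602.8431   -165.71072 ]
 [ 646.4254    -42.02887 ]
 [ 493.61115    11.818924]]
table z 0.0008190433569057465 0.0008115251878235696
(400, 187) [ 0.627 -0.305  0.054]
(400, 272) [ 0.439 -0.298  0.054]
(232, 122) [0.779 0.073 0.064]
(230, 223) [0.555 0.08  0.012]
(276, 302) [ 0.376 -0.026  0.009]
```

View pics/crop.png

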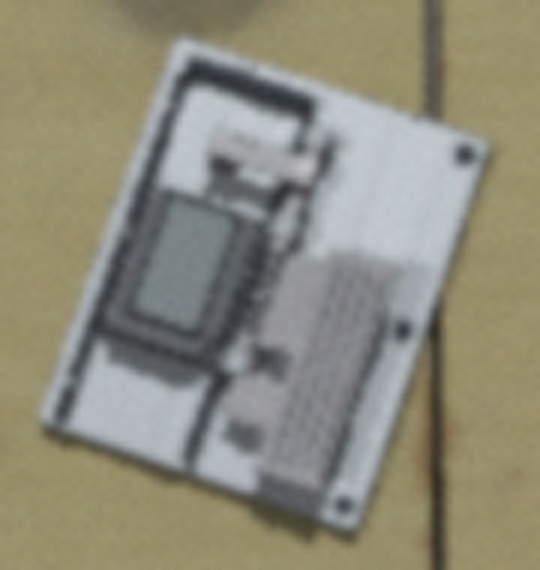

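The crop confirms the grey carrier with a glass slide at crop (185,265), inside the white stage. The thumb bar is on the right at crop (330,380) and the end stop at the top, so stage x points up and right. Next I'll fit the stage frame.

```bash
cat >> h.py <<'E'
def frame(c,yaw):
    ex=np.array([np.cos(yaw),np.sin(yaw)]); return ex,np.array([-ex[1],ex[0]]),np.array(c)
E
python3 - <<'E'
from h import *
f=grab("top"); C=np.load("C.npy")
cr=[(180,38),(492,140),(352,532),(42,428)]
W=plane(f,[(255+(x+.5)/6-.5,180+(y+.5)/6-.5) for x,y in cr],0.012)[:,:2]*1000
print(W.round(1)); print("sides",[np.linalg.norm(W[i]-W[(i+1)%4]).round(1) for i in range(4)],"centre",W.mean(0))
v=(W[0]-W[3]+W[1]-W[2]); yaw=np.arctan2(v[1],v[0]); print(np.degrees(yaw))
c=W.mean(0); ex,ey,_=frame(c,yaw); o=c+29*ex+2*ey; print("origin",o)
sub=C[175:280,250:350].reshape(-1,3)*1000; d=sub[:,:2]-o; X=d@ex; Y=d@ey; Z=sub[:,2]
np.set_printoptions(linewidth=200,suppress=True)
# height maps: median z on 5mm grid
xs=np.arange(-112,56,6); ys=np.arange(64,-70,-6)
for x in xs[::-1]:
    print(f"{x:5d}",*[f"{np.median(Z[m]):4.0f}" if (m:=(abs(X-x)<3)&(abs(Y-y)<3)).any() else "   ." for y in ys])
E
```

```text
[[ 640.8  -44.3]
 [ 600.  -164.2]
 [ 450.8 -109.8]
 [ 490.5    7. ]]
sides [np.float64(126.7), np.float64(158.8), np.float64(123.3), np.float64(158.9)] centre [545.51730571 -77.81475658]
-19.425948048694465
origin [573.53157408 -85.57367195]
   50    4   14   11   12   14    9   13   11    9   13   11   12   13   13   13    9   11   13   12   11   12   11   -1
   44   -2   12   13   19   21   14   20   18   20   18   14   12   13   12   11   13   12   11   13   13   14   12    1
   38    1   12   22   20   21   20   19   20   21   20   21   14   12   12   13   12   13   11   13   13   14   13    1
   32    4   14   19   11   15   14   14   12   12   13   17   26   15   11   13   13   10   12   12   14   13   13    1
   26    1   14   14   13   13   14   12   13   13   13   17   33   28   13   11   14   13   12   13   14   13   13    2
   20    2   14   16   14   13   15   13   13   13   13   14   30   14   12   12   12   13   13   13   12   13   14    2
   14    2   14   17   12   13   40   39   37   39   39   38   38   15   14   12   13   14   13   13   12   13   14    0
    8    3 
[... 1829 characters left out ...]
   12   14   13   12   13   13   21   13   30   31   35   36   39   40   43   15   11   13    0
  -88    0   14   16   14   14   12   13   13   12   14   19   13   13   12   14   35   38   41   44   13   13   14   -1
  -94    1   14   18   12   13   13   13   12   11   13   16   13   12   12   12   40   39   40   42   15   12   14    2
 -100    1   11   17   14   14   13   12   12   13   12   18   10   12   12   12   12   15   16   15   13   15   13    1
 -106    2   10   12   12   12   12   12   11   11   11   11   12   12   11   11   11   12   12    9   11   11   10   -0
 -112    1   -1    1    1   -1    1    1    1    1    2   -1    0    1    1    1    1    1    3    1    0    1    1    0
```

The fit holds: the stop face, rails, tab height (37) and bar heights all match. The origin is (573.5,-85.6), yaw is -19.4°, and the tab's rear face is at stage x≈-68. I'll move above the start, stage (-84,-5), with the tool turned -32.5° and the jaw at 52 mm.

send_rows([
  {"dx":20,"dy":34,"rz":-6.5},
  {"dx":40,"dy":69,"rz":-13},
  {"dx":60,"dy":104,"rz":-19.5},
  {"dx":80,"dy":138,"rz":-26},
  {"dx":100,"dy":173,"rz":-32.5},
], jaw=52, newtons=60)

```text
$.deltas[0]: bad value
```

send_rows([
  {"dx":20,"dy":35},
  {"dx":40,"dy":70},
  {"dx":60,"dy":105},
  {"dx":80,"dy":140},
  {"dx":100,"dy":175},
])

```text
$.deltas[0]: bad value
```

send_rows([
  {"dx":20,"dy":35},
  {"dx":40,"dy":70},
  {"dx":60,"dy":105},
  {"dx":80,"dy":140},
  {"dx":100,"dy":175},
])

```text
$.deltas[0]: bad value
```

send_rows([
  {"dx":20,"dy":35},
  {"dx":40,"dy":70,"dz":-10},
  {"dx":40,"dy":72,"dz":-40},
  {"dx":40,"dy":72,"dz":-70},
  {"dx":40,"dy":72,"dz":-80},
])

```text
$.deltas[0]: bad value
```

send_rows([
  {"dx":20,"dy":34,"dz":0,"rx":0,"ry":0,"rz":-6.5},
  {"dx":40,"dy":69,"dz":0,"rx":0,"ry":0,"rz":-13},
  {"dx":60,"dy":104,"dz":0,"rx":0,"ry":0,"rz":-19.5},
  {"dx":80,"dy":138,"dz":0,"rx":0,"ry":0,"rz":-26},
  {"dx":100,"dy":173,"dz":0,"rx":0,"ry":0,"rz":-32.5},
], jaw=52, newtons=60)

```text
clock: 0.62
tcp_pos: [0.2536, -0.4827, 0.2422]
orientation: [-3.095, 0.538, -0.0]
contact_force: [0.7, 0.1, 0.5]
grip_width: 0.0519
gripper_force: 0.0
```

send_rows([
  {"dx":20,"dy":35,"dz":0,"rx":0,"ry":0,"rz":0},
  {"dx":40,"dy":70,"dz":0,"rx":0,"ry":0,"rz":0},
  {"dx":60,"dy":105,"dz":0,"rx":0,"ry":0,"rz":0},
  {"dx":80,"dy":140,"dz":0,"rx":0,"ry":0,"rz":0},
  {"dx":100,"dy":175,"dz":0,"rx":0,"ry":0,"rz":0},
])

```text
clock: 1.03
tcp_pos: [0.3536, -0.3076, 0.2425]
orientation: [3.096, -0.529, 0.001]
contact_force: [1.1, 0.2, -0.3]
grip_width: 0.0517
gripper_force: 0.0
```

send_rows([
  {"dx":20,"dy":35,"dz":0,"rx":0,"ry":0,"rz":0},
  {"dx":40,"dy":70,"dz":0,"rx":0,"ry":0,"rz":0},
  {"dx":60,"dy":105,"dz":0,"rx":0,"ry":0,"rz":0},
  {"dx":80,"dy":140,"dz":0,"rx":0,"ry":0,"rz":0},
  {"dx":100,"dy":175,"dz":0,"rx":0,"ry":0,"rz":0},
])

```text
clock: 1.45
tcp_pos: [0.4536, -0.1326, 0.2425]
orientation: [3.096, -0.529, 0.001]
contact_force: [0.9, -1.0, -0.5]
grip_width: 0.0521
gripper_force: 0.0
```

send_rows([
  {"dx":20,"dy":35,"dz":0,"rx":0,"ry":0,"rz":0},
  {"dx":39,"dy":70,"dz":-10,"rx":0,"ry":0,"rz":0},
  {"dx":39,"dy":70,"dz":-40,"rx":0,"ry":0,"rz":0},
  {"dx":39,"dy":70,"dz":-70,"rx":0,"ry":0,"rz":0},
  {"dx":39,"dy":70,"dz":-90,"rx":0,"ry":0,"rz":0},
])

```text
clock: 1.87
tcp_pos: [0.4913, -0.0634, 0.1501]
orientation: [-3.097, 0.526, 0.003]
contact_force: [-1.1, 0.3, -0.6]
grip_width: 0.0522
gripper_force: 0.0
```

```bash
python3 - <<'E'
from h import *
f=grab("wrist"); cv2.imwrite("pics/w1.png",f["frame"]); print(f["xyz"],r.get_obs()["tcp_pos"],r.get_obs()["orientation"])
C=cloud(f)
o=np.array([573.5,-85.6]);ex,ey,_=frame(o,np.radians(-19.43))
S=C*1000; X=(S[...,:2]-o)@ex;Y=(S[...,:2]-o)@ey;Z=S[...,2]
print((f["z_map"]>0).mean())
for y in (14,20,28,36,42):
    m=(abs(Y-y)<3)&(Z>31)&(Z<42)&(X<-30)&(f["z_map"]>0); print(y,m.sum(),np.percentile(X[m],[2,50,98]).round(1) if m.any() else '')
m=(Y<-25)&(Y>-60)&(Z>30)&(Z<50)&(X<0)
if m.any(): print("bar",np.percentile(X[m],[1,99]),np.percentile(Y[m],[1,99]))
print(proj(f,[[*(o+ex*-68+ey*28)/1000,.036],[*(o+ex*-56+ey*-37)/1000,.039]]))
E
```

```text
[ 0.55495642 -0.08588807  0.28137265] [ 0.48901349 -0.06383962  0.14707928] [ 3.09645609 -0.52706105 -0.01169854]
0.995875
14 83 [-66.  -62.7 -59.3]
20 82 [-66.1 -62.3 -59.2]
28 81 [-66.1 -62.8 -59.4]
36 83 [-66.2 -62.3 -59.4]
42 81 [-66.1 -62.8 -59.3]
bar [-96.15856063 -11.31795672] [-49.96187027 -25.2397228 ]
[[267.24145282 175.82890154]
 [355.55024523 160.82487274]]
```

View pics/w1.png

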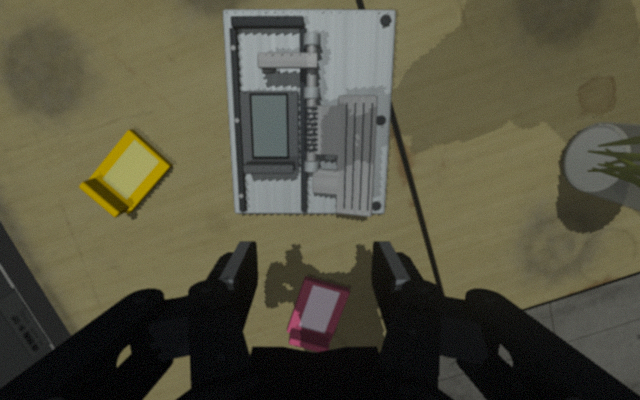

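The wrist view shows the grey carrier ahead of the fingers at (270,130) and the bar at (358,155). The fingertips, at (240,265) and (390,265), straddle the hinge side. I'll descend to just above the bar and read the pose there.

send_rows([
  {"dx":3,"dy":0,"dz":-30,"rx":0,"ry":0,"rz":0},
  {"dx":3,"dy":0,"dz":-60,"rx":0,"ry":0,"rz":0},
  {"dx":3,"dy":0,"dz":-90,"rx":0,"ry":0,"rz":0},
  {"dx":3,"dy":0,"dz":-90,"rx":0,"ry":0,"rz":0},
  {"dx":3,"dy":0,"dz":-90,"rx":0,"ry":0,"rz":0},
])

```text
clock: 2.33
tcp_pos: [0.4943, -0.0645, 0.0621]
orientation: [3.096, -0.529, -0.004]
contact_force: [1.0, -0.3, -0.2]
grip_width: 0.0521
gripper_force: 0.0
```

```bash
cat >> h.py <<'E'
def where():
    ob=r.get_obs(); o=np.array([573.5,-85.6]);ex,ey,_=frame(o,np.radians(-19.43))
    p=ob["tcp_pos"]*1000; M=R.from_rotvec(ob["orientation"]).as_matrix()
    print("stage",((p[:2]-o)@ex).round(1),((p[:2]-o)@ey).round(1),p[2].round(1),"xaxis",np.degrees(np.arctan2(M[1,0],M[0,0])).round(2),"F",ob["contact_force"].round(1),ob["clock"])
E
python3 - <<'E'
from h import *
where()
f=grab("wrist"); cv2.imwrite("pics/w2.png",f["frame"]); where()
f=grab("wrist");where()
E
```

```text
stage -81.7 -6.4 62.1 xaxis -19.4 F [ 1.  -0.3 -0.2] 2.3333
stage -80.4 -6.0 63.4 xaxis -19.4 F [0.4 0.1 0.4] 2.3833
stage -79.7 -5.8 64.1 xaxis -19.41 F [ 0.8 -0.5  1.2] 2.4333
```

View pics/w2.png

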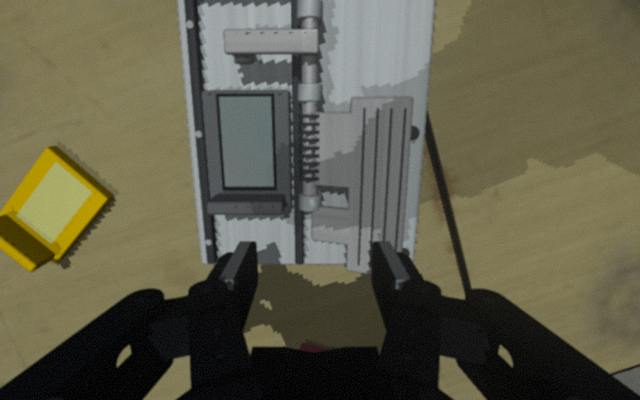

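The view is as expected: the finger columns at (240,265) and (390,265) sit behind the tab (245,205) and at the bar's end (378,265). I'll back off 3 mm along the stage and start the descent onto the bar.

send_rows([
  {"dx":-3,"dy":1,"dz":-5,"rx":0,"ry":0,"rz":0},
  {"dx":-3,"dy":1,"dz":-9,"rx":0,"ry":0,"rz":0},
  {"dx":-3,"dy":1,"dz":-12,"rx":0,"ry":0,"rz":0},
  {"dx":-3,"dy":1,"dz":-14,"rx":0,"ry":0,"rz":0},
  {"dx":-3,"dy":1,"dz":-14,"rx":0,"ry":0,"rz":0},
])

```text
clock: 2.85
tcp_pos: [0.4919, -0.0635, 0.0481]
orientation: [3.097, -0.529, -0.0]
contact_force: [-0.7, 0.5, 1.0]
grip_width: 0.052
gripper_force: 0.0
```

send_rows([
  {"dx":0,"dy":0,"dz":-2,"rx":0,"ry":0,"rz":0},
  {"dx":0,"dy":0,"dz":-3,"rx":0,"ry":0,"rz":0},
  {"dx":0,"dy":0,"dz":-4,"rx":0,"ry":0,"rz":0},
  {"dx":0,"dy":0,"dz":-4,"rx":0,"ry":0,"rz":0},
])

```text
clock: 3.18
tcp_pos: [0.4922, -0.0638, 0.0443]
orientation: [3.096, -0.53, 0.0]
contact_force: [-0.4, -1.1, 3.3]
grip_width: 0.0517
gripper_force: 1.5
```

```bash
python3 - <<'E'
from h import *
where()
f=grab("wrist"); where()
E
```

```text
stage -83.9 -6.5 44.3 xaxis -19.41 F [-0.4 -1.1  3.3] 3.1833
stage -83.9 -6.5 44.4 xaxis -19.41 F [-0.2 -1.2  3.6] 3.2333
```

send_rows([
  {"dx":0,"dy":0,"dz":-3,"rx":0,"ry":0,"rz":0},
  {"dx":0,"dy":0,"dz":-6,"rx":0,"ry":0,"rz":0},
  {"dx":0,"dy":0,"dz":-8,"rx":0,"ry":0,"rz":0},
  {"dx":0,"dy":0,"dz":-9,"rx":0,"ry":0,"rz":0},
  {"dx":0,"dy":0,"dz":-9,"rx":0,"ry":0,"rz":0},
])

```text
clock: 3.65
tcp_pos: [0.4923, -0.0641, 0.0351]
orientation: [3.096, -0.53, 0.0]
contact_force: [-0.4, -4.7, 5.0]
grip_width: 0.052
gripper_force: 2.7
```

send_rows([
  {"dx":0,"dy":0,"dz":-1,"rx":0,"ry":0,"rz":0},
  {"dx":0,"dy":0,"dz":-2,"rx":0,"ry":0,"rz":0},
  {"dx":0,"dy":0,"dz":-2,"rx":0,"ry":0,"rz":0},
])

```text
clock: 3.9
tcp_pos: [0.4923, -0.0641, 0.0333]
orientation: [3.096, -0.53, 0.001]
contact_force: [-1.1, -3.2, 5.6]
grip_width: 0.0521
gripper_force: 3.0
```

```bash
python3 - <<'E'
from h import *
where()
f=grab("wrist"); where(); cv2.imwrite("pics/w3.png",f["frame"])
C=cloud(f)*1000
o=np.array([573.5,-85.6]);ex,ey,_=frame(o,np.radians(-19.43))
X=(C[...,:2]-o)@ex;Y=(C[...,:2]-o)@ey;Z=C[...,2]
for y in (-24,-30,-36,-42,-48):
    m=(abs(Y-y)<2)&(X>-60)&(X<-25)&(Z>16); print("bar y",y,m.sum(),np.median(Z[m]).round(1))
m=(abs(X-11)<3)&(abs(Y-24)<8)&(Z>25); print("arm top",m.sum(),np.median(Z[m]))
m=(abs(Y-28)<12)&(Z>33)&(Z<42)&(X<-30); print("tab",np.percentile(X[m],[2,98]))
E
```

```text
stage -83.8 -6.8 33.3 xaxis -19.43 F [-1.1 -3.2  5.6] 3.9
stage -83.8 -6.8 33.3 xaxis -19.42 F [-0.4 -4.6  4.9] 3.95
bar y -24 684 26.3
bar y -30 778 26.0
bar y -36 778 25.6
bar y -42 768 25.2
bar y -48 760 24.7
arm top 879 48.80319687389509
tab [-91.50045717 -59.41448063]
```

View pics/w3.png

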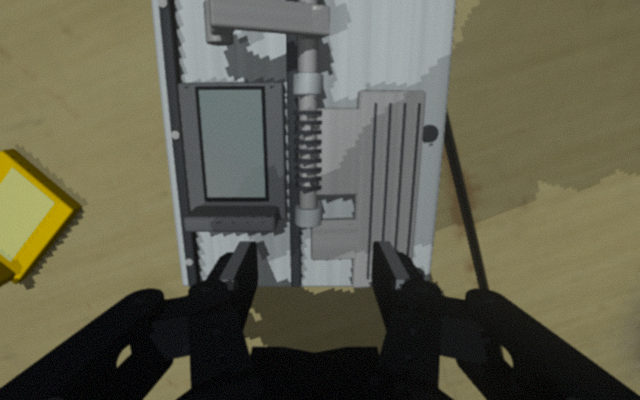

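The bar is held level (about 25–26 mm measured, arm raised to 49) and the carrier is still at its start. In the picture the left finger at (240,255) is right behind the tab (230,218). Now I'll push along stage +x.

send_rows([
  {"dx":3.8,"dy":-1.3,"dz":0,"rx":0,"ry":0,"rz":0},
  {"dx":7.5,"dy":-2.7,"dz":0,"rx":0,"ry":0,"rz":0},
  {"dx":11.3,"dy":-4.0,"dz":0,"rx":0,"ry":0,"rz":0},
  {"dx":15.1,"dy":-5.3,"dz":0,"rx":0,"ry":0,"rz":0},
  {"dx":18.9,"dy":-6.7,"dz":0,"rx":0,"ry":0,"rz":0},
])

```text
clock: 4.37
tcp_pos: [0.5072, -0.0688, 0.0325]
orientation: [3.096, -0.529, -0.013]
contact_force: [-11.0, 2.5, 12.6]
grip_width: 0.052
gripper_force: 6.9
```

```bash
cat >> h.py <<'E'
def scan():
    where(); f=grab("wrist"); C=cloud(f)*1000; where()
    o=np.array([573.5,-85.6]);ex,ey,_=frame(o,np.radians(-19.43))
    X=(C[...,:2]-o)@ex;Y=(C[...,:2]-o)@ey;Z=C[...,2]
    for y in (-30,-48):
        m=(abs(Y-y)<2)&(X>-40)&(X<-15)&(Z>16); print("bar y",y,m.sum(),np.median(Z[m]).round(1))
    m=(abs(X-11)<3)&(abs(Y-24)<8)&(Z>25); print("arm top",m.sum(),np.median(Z[m]))
    for y in (14,20,28,36,42):
        m=(abs(Y-y)<2.5)&(Z>33)&(Z<40)&(X<-5); n=m&(X>np.percentile(X[m],98)-8); print("tab",y,n.sum(),np.percentile(X[n],[2,98]).round(1))
    return f
E
python3 - <<'E'
from h import *
scan()
E
```

```text
stage -68.2 -6.2 32.5 xaxis -19.37 F [-11.    2.5  12.6] 4.3667
stage -67.0 -6.1 32.7 xaxis -19.38 F [-7.7  0.9  9.7] 4.4167
bar y -30 559 25.5
bar y -48 531 23.9
arm top 775 49.44665868498652
tab 14 206 [-56.6 -50. ]
tab 20 257 [-57.7 -50.1]
tab 28 206 [-57.2 -50.2]
tab 36 216 [-57.2 -50.3]
tab 42 205 [-57.2 -50.4]
```

send_rows([
  {"dx":3.8,"dy":-1.3,"dz":1,"rx":0,"ry":0,"rz":0},
  {"dx":7.5,"dy":-2.7,"dz":1,"rx":0,"ry":0,"rz":0},
  {"dx":11.3,"dy":-4.0,"dz":1,"rx":0,"ry":0,"rz":0},
  {"dx":15.1,"dy":-5.3,"dz":1,"rx":0,"ry":0,"rz":0},
  {"dx":18.9,"dy":-6.7,"dz":1,"rx":0,"ry":0,"rz":0},
])

```text
clock: 4.83
tcp_pos: [0.5273, -0.0754, 0.0335]
orientation: [-3.097, 0.528, 0.009]
contact_force: [-6.5, 1.3, 7.7]
grip_width: 0.0519
gripper_force: 4.0
```

```bash
python3 - <<'E'
from h import *
scan()
E
```

```text
stage -47.0 -5.8 33.5 xaxis -19.35 F [-6.5  1.3  7.7] 4.8333
stage -45.8 -5.7 33.6 xaxis -19.37 F [-4.3  0.9  6.5] 4.8833
bar y -30 1849 97.5
bar y -48 710 25.2
arm top 597 48.94939092632046
tab 14 205 [-35.5 -28.7]
tab 20 245 [-36.5 -28.9]
tab 28 211 [-36.3 -29. ]
tab 36 193 [-35.6 -29.2]
tab 42 197 [-35.8 -29.2]
```

send_rows([
  {"dx":2.8,"dy":-1.0,"dz":0,"rx":0,"ry":0,"rz":0},
  {"dx":5.6,"dy":-2.0,"dz":0,"rx":0,"ry":0,"rz":0},
  {"dx":8,"dy":-2.8,"dz":0,"rx":0,"ry":0,"rz":0},
  {"dx":9.5,"dy":-3.3,"dz":0,"rx":0,"ry":0,"rz":0},
  {"dx":10.5,"dy":-3.7,"dz":0,"rx":0,"ry":0,"rz":0},
])

```text
clock: 5.3
tcp_pos: [0.5384, -0.0792, 0.0335]
orientation: [-3.096, 0.528, 0.007]
contact_force: [-4.6, 1.3, 5.9]
grip_width: 0.0516
gripper_force: 3.3
```

```bash
python3 - <<'E'
from h import *
scan()
E
```

```text
stage -35.3 -5.6 33.5 xaxis -19.36 F [-4.6  1.3  5.9] 5.3
stage -35.1 -5.6 33.6 xaxis -19.36 F [-4.1  0.9  5.4] 5.35
bar y -30 2035 95.7
bar y -48 1087 78.0
arm top 546 48.978272349600594
tab 14 204 [-23.8 -17.1]
tab 20 242 [-24.7 -17.1]
tab 28 213 [-24.6 -17.4]
tab 36 203 [-24.  -17.2]
tab 42 191 [-24.  -17.3]
```

Almost home. I'll press gently until the stop shows in the force.

send_rows([
  {"dx":0.9,"dy":-0.3,"dz":0,"rx":0,"ry":0,"rz":0},
  {"dx":1.9,"dy":-0.7,"dz":0,"rx":0,"ry":0,"rz":0},
  {"dx":1.9,"dy":-0.7,"dz":0,"rx":0,"ry":0,"rz":0},
  {"dx":1.9,"dy":-0.7,"dz":0,"rx":0,"ry":0,"rz":0},
])

```text
clock: 5.68
tcp_pos: [0.5401, -0.0798, 0.0336]
orientation: [-3.096, 0.528, 0.007]
contact_force: [-5.1, 1.2, 6.9]
grip_width: 0.0523
gripper_force: 3.2
```

```bash
python3 - <<'E'
from h import *
scan()
E
```

```text
stage -33.4 -5.6 33.6 xaxis -19.36 F [-5.1  1.2  6.9] 5.6833
stage -33.4 -5.6 33.6 xaxis -19.36 F [-5.6  1.3  6.7] 5.7333
bar y -30 2039 95.0
bar y -48 1139 78.6
arm top 539 48.962079963485785
tab 14 201 [-22.  -15.4]
tab 20 242 [-23.  -15.3]
tab 28 210 [-22.7 -15.4]
tab 36 192 [-22.  -15.5]
tab 42 194 [-22.1 -15.5]
```

send_rows([
  {"dx":0.9,"dy":-0.3,"dz":0,"rx":0,"ry":0,"rz":0},
  {"dx":1.9,"dy":-0.7,"dz":0,"rx":0,"ry":0,"rz":0},
  {"dx":1.9,"dy":-0.7,"dz":0,"rx":0,"ry":0,"rz":0},
  {"dx":1.9,"dy":-0.7,"dz":0,"rx":0,"ry":0,"rz":0},
])

```text
clock: 6.07
tcp_pos: [0.5408, -0.08, 0.0334]
orientation: [-3.097, 0.527, 0.011]
contact_force: [-8.0, 2.1, 9.1]
grip_width: 0.0521
gripper_force: 5.5
```

```bash
python3 - <<'E'
from h import *
f=scan(); cv2.imwrite("pics/w4.png",f["frame"])
E
```

```text
stage -32.7 -5.6 33.4 xaxis -19.31 F [-8.   2.1  9.1] 6.0667
stage -32.7 -5.6 33.4 xaxis -19.31 F [-8.   1.9  9.1] 6.1167
bar y -30 1706 88.2
bar y -48 1129 78.5
arm top 531 49.03354865347144
tab 14 194 [-21.2 -14.7]
tab 20 240 [-22.2 -14.8]
tab 28 217 [-22.  -14.8]
tab 36 210 [-21.9 -14.9]
tab 42 207 [-21.7 -14.9]
```

View pics/w4.png

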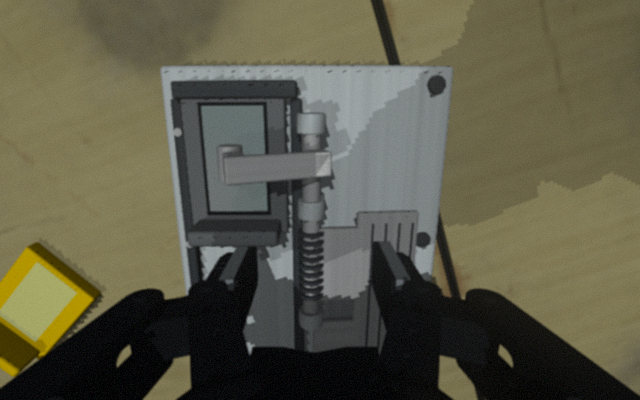

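The picture shows the carrier's front at (240,97) against the end stop, with the foot over the glass. The force rose as motion stopped, so it is seated. I'll press slightly longer, back off horizontally, then raise.

send_rows([
  {"dx":0.9,"dy":-0.3,"dz":0,"rx":0,"ry":0,"rz":0},
  {"dx":0.9,"dy":-0.3,"dz":0,"rx":0,"ry":0,"rz":0},
  {"dx":0.9,"dy":-0.3,"dz":0,"rx":0,"ry":0,"rz":0},
  {"dx":0.9,"dy":-0.3,"dz":0,"rx":0,"ry":0,"rz":0},
  {"dx":0.9,"dy":-0.3,"dz":0,"rx":0,"ry":0,"rz":0},
])

```text
clock: 6.53
tcp_pos: [0.5408, -0.08, 0.0333]
orientation: [-3.097, 0.527, 0.014]
contact_force: [-9.7, 3.0, 10.4]
grip_width: 0.0517
gripper_force: 6.2
```

send_rows([
  {"dx":-2,"dy":0.7,"dz":0,"rx":0,"ry":0,"rz":0},
  {"dx":-4,"dy":1.4,"dz":0,"rx":0,"ry":0,"rz":0},
  {"dx":-6,"dy":2.1,"dz":0,"rx":0,"ry":0,"rz":0},
  {"dx":-8,"dy":2.8,"dz":0,"rx":0,"ry":0,"rz":0},
  {"dx":-8,"dy":2.8,"dz":0,"rx":0,"ry":0,"rz":0},
])

```text
clock: 6.95
tcp_pos: [0.5392, -0.0791, 0.0351]
orientation: [-3.096, 0.528, -0.007]
contact_force: [2.8, -1.4, 6.3]
grip_width: 0.0519
gripper_force: 2.8
```

```bash
python3 - <<'E'
from h import *
scan()
E
```

```text
stage -34.5 -5.3 35.1 xaxis -19.36 F [ 2.8 -1.4  6.3] 6.95
stage -34.5 -5.3 35.1 xaxis -19.36 F [ 2.3 -2.7  6.1] 7.0
bar y -30 2456 90.9
bar y -48 1129 79.7
arm top 517 47.68655970533724
tab 14 202 [-21.6 -14.8]
tab 20 194 [-21.5 -14.9]
tab 28 203 [-21.6 -14.9]
tab 36 197 [-21.7 -14.9]
tab 42 199 [-21.7 -14.8]
```

The position held at -32.7 with extra command, so it is against the stop. The finger is now clear of the tab and the carrier stayed put. Raising.

send_rows([
  {"dx":0,"dy":0,"dz":3,"rx":0,"ry":0,"rz":0},
  {"dx":-1,"dy":0,"dz":6,"rx":0,"ry":0,"rz":0},
  {"dx":-2,"dy":1,"dz":9,"rx":0,"ry":0,"rz":0},
  {"dx":-3,"dy":1,"dz":13,"rx":0,"ry":0,"rz":0},
  {"dx":-4,"dy":1,"dz":20,"rx":0,"ry":0,"rz":0},
])

```text
clock: 7.42
tcp_pos: [0.5313, -0.078, 0.0536]
orientation: [3.097, -0.529, -0.006]
contact_force: [-0.9, 0.7, -0.5]
grip_width: 0.0522
gripper_force: 0.0
```

send_rows([
  {"dx":-10,"dy":3,"dz":20,"rx":0,"ry":0,"rz":0},
  {"dx":-20,"dy":6,"dz":45,"rx":0,"ry":0,"rz":0},
  {"dx":-30,"dy":10,"dz":70,"rx":0,"ry":0,"rz":0},
  {"dx":-30,"dy":10,"dz":95,"rx":0,"ry":0,"rz":0},
  {"dx":-30,"dy":10,"dz":95,"rx":0,"ry":0,"rz":0},
])

```text
clock: 7.83
tcp_pos: [0.5046, -0.0683, 0.1537]
orientation: [-3.096, 0.529, -0.009]
contact_force: [0.9, -0.0, 1.0]
grip_width: 0.0521
gripper_force: 0.0
```

```bash
python3 - <<'E'
from h import *
f=scan(); cv2.imwrite("pics/w5.png",f["frame"])
C=cloud(f)*1000
o=np.array([573.5,-85.6]);ex,ey,_=frame(o,np.radians(-19.43))
X=(C[...,:2]-o)@ex;Y=(C[...,:2]-o)@ey;Z=C[...,2]
for y in (-30,-48):
    m=(abs(Y-y)<2)&(X>-70)&(X<-20)&(Z>16)&(Z<60); print("bar",y,np.median(Z[m]))
m=(abs(Y-28)<15)&(X>-14)&(X<2)&(Z>14)&(Z<30); print("carrier top",np.median(Z[m]))
E
```

```text
stage -70.8 -6.6 153.7 xaxis -19.38 F [ 0.9 -0.   1. ] 7.8333
stage -71.2 -6.9 151.8 xaxis -19.4 F [0.3 0.1 0.3] 7.8833
bar y -30 178 32.0
bar y -48 185 35.0
arm top 193 42.48811834802332
tab 14 65 [-21.1 -14.7]
tab 20 61 [-21.1 -15.3]
tab 28 58 [-21.  -15.3]
tab 36 60 [-21.1 -15.3]
tab 42 59 [-21.9 -16. ]
bar -30 32.02326524756447
bar -48 34.99042608694611
carrier top 20.01275335120986
```

View pics/w5.png

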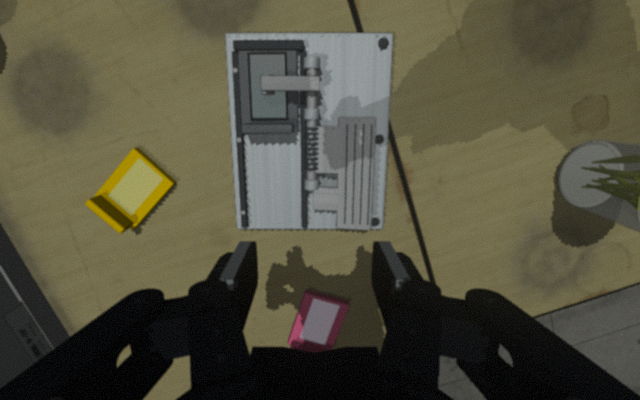

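The carrier is home against the stop at (270,90), flat with its top at 20 mm. The foot rests on it (arm 42.5 mm, bar slope about 0.165, so clip angle about 0.17), and the robot is clear. Handing in.

```bash
python3 -c "
from bench import r
print(r.hand_in())"
```

```text
the job is handed in; nothing more can be done
None
```

I pushed the carrier home against the end stop with the bar held down, then let the clip's foot down onto it and moved the arm clear. I've handed the job in; no verdict came back.

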